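Crank the rack clamp shut on a block

TASK

Stand the loose steel crank on the hexagon hidden at the bottom of the clamp's well, turning it until you feel it drop fully home, then wind it clockwise (seen from above) until the jaw holds the wooden block firmly against the fixed stop. Leave the crank standing in the well, let go of it, keep it from falling over on the way, and leave the other tools on the bench where they are.

Things in the scene. Friction and masses are not known exactly. Their poses are not given: they have to be found in the camera images.
- clamp: Low rack clamp fixed to the bench: dark base plate 232 x 130 x 12 mm (x = -62 to +170 mm), grey gear housing 78 (x) x 100 (y) mm, flat top 70 mm above the bench, and grey fixed stop 20 mm thick, top 62 mm up, its face at x = +141 mm. Origin: at bench height on the axis of the well in the housing. x runs from the well to the stop, z is up.
- well (a point): Centre of the mouth of the well, 70 mm above the bench: a round upright bore of 50.6 mm diameter, with a 5 mm chamfer at its mouth, down through the top of the gear housing.
- hexagon_top (a point): Top of the hidden upright steel hexagon in the well: 32 mm over flats, 44 mm above the bench, with a round tapered nose 5 mm higher; it stands on a flange 20 mm above the bench. How it is turned differs each time, not given. It turns stiffly (0.25 N m), stays where left and drives the jaw 6 mm a radian, clockwise from above towards the stop; closing takes 4 to 7 rad.
- jaw: Steel jaw plate, 16 x 100 x 42 mm, that slides along the clamp's x axis between housing and stop. Origin: on the well's axis at bench height when fully open, and shifted with the jaw along the clamp's x; the gripping face lies 56 mm from the origin along +x.
- crank: Loose steel crank, about 0.5 kg, 118 mm high, upright on its socket on the bench. Origin: centre of the socket's underside; z up, x along the arm to the handle. Socket: 48 mm diameter, 60 mm long; hexagonal bore 34 mm over the flats, 32 mm deep, open below, two flats facing +-x. Resting on top of the hexagon its origin is 44 mm above the bench; fully home, 20 mm.
- crank_arm (a point): Top of the crank's arm at the handle's foot, 72 mm above the underside. The flat arm, 20 mm wide and 12 mm thick, runs from x = -45 to +85 mm of the crank, with a round counterweight (34 mm diameter, 55 to 77 mm above the underside) at x = -45 mm.
- crank_grip (a point): Point on the crank's axis 96 mm above its underside, in the upright rectangular grip block: 30 mm along the arm, 24 mm across it, from 72 to 112 mm above the underside. Grasp it from above across the arm (24 mm).
- crank_handle (a point): Point in the black upright handle post, 80 mm from the crank's axis and 98 mm above its underside: 20 mm diameter, from 72 to 118 mm above the underside, fixed to the arm.
- workpiece: Loose wooden block 45 x 120 x 45 mm lying on the base plate between jaw and stop, its 120 mm length across the clamp, with some free space on both sides. Origin: centre of its underside.
- tape_measure: Bystander: tape measure 36 x 83 x 63 mm on the bench; origin at the centre of its underside.
- masking_tape: Bystander: roll of tape, 98 mm diameter, 25 mm high, lying flat; origin at the centre of its underside.
- ratchet: Bystander: ratchet wrench 38 x 204 x 27 mm lying on the bench; origin at the centre of its underside.
Things that resemble listed ones, but are neither listed nor needed, are in the scene too. Of the things like the crank, leave any that is turquoise; of the rest the larger one is meant.

How it is judged (in metres and radians):
On the way:
1. the crank stands fully home on the hexagon (z of crank in the frame of clamp below 0.026 m and horizontal distance between crank and clamp below 0.006 m and angle between crank's own z axis and vertical below 0.12 rad), for 0.2 s.
At the end, for the whole second after the job is handed in: The crank is fully home on the hexagon (underside less than 26 mm above the bench, within 6 mm of the well's axis, upright within 0.12 rad), the block lies flat (within 0.08 rad) and is squeezed by the jaw against the stop with more than 8 N on either side, and all is at rest (all of step 1 and contact force between each of jaw, clamp and workpiece above 8 N and angle between workpiece's own z axis and vertical below 0.08 rad and linear speed of crank below 0.02 m/s and linear speed of workpiece below 0.01 m/s); the robot touches nothing.
It fails at once if the crank is tipped over (angle between crank's own z axis and vertical above 0.6 rad).
It fails at once if the tape measure is moved by more than 30 mm (distance of tape_measure from where it was at the start of the episode above 0.03 m).
It fails at once if the masking tape is moved by more than 30 mm (distance of masking_tape from where it was at the start of the episode above 0.03 m).
It fails at once if the ratchet is moved by more than 30 mm (distance of ratchet from where it was at the start of the episode above 0.03 m).
It also fails if it takes over 64 s, if anything falls off the work surface, if the arm or the gripper's body presses on something with over 40 N, if the wrist force passes 120 N, or if a joint passes its speed limit or range.

ROBOT

A 7-joint arm with a two-finger parallel gripper is mounted at the origin on a cart in front of the work surface, level with it; the furniture and walls round the work are solid. World frame = base frame: x ahead of the robot, y to its left, z up, the work surface at z = 0. Lengths are in mm, angles in rad, forces in N, time in s.
With the tool pointing down it reaches from about 400 to 875 mm from the base axis. Payload 4.4 kg.
Tool frame: the origin (TCP) lies midway between the tips of the shut fingers; the grasp point (between the pads) lies ctrl.grip_depth behind it (ctrl.grip_depth is the distance from the TCP to the grasp point, in mm); z points along the fingers, y is the line along which they close (so a half turn about z gives the same grasp; the last joint's range is limited). The gripper opens to 85 mm and grips with 20 to 120 N. Pads are 22 mm wide; open, the fingers measure 114 mm over their backs; the gripper's body (76 mm by 85 mm) begins 54 mm behind the grasp point. The pads swing forward as they close: fully open they stand 13 mm farther back than shut.
Start: joints at [-0.066, 0.628, 0.038, 1.517, -0.027, 0.996, -0.02], TCP at [650.014, 0.027, 231.313] pointing down, gripper open.
Joint ranges: [-3.06, 3.06], [-0.37, 2.12], [-1.25, 1.32], [0.18, 2.47], [-1.1, 4.24], [0.23, 1.98], [-2.94, 2.94]. Speed limits (rad/s): [2.57, 2.57, 3.14, 3.14, 3.14, 3.14, 3.14].

INTERFACE

Orientations are given as [roll, pitch, yaw] about the fixed x, y, z axes, in that order (R = Rz(yaw) Ry(pitch) Rx(roll)).
In Python, from cell import ctrl gives the robot as it stands.
- The arm moves only by the tool carry_out, never from a script. Its argument "deltas" is one flat list of numbers, 7 for each row, row after row: the turn, a rotation vector about the tool's x, y, z in degrees, then the shift along the tool's x, y, z in m, then the closure, from -1 (fully open) to 1 (shut). In form: [wx, wy, wz, dx, dy, dz, claw, wx, wy, wz, dx, dy, dz, claw, ...]. A call has 1 to 12 rows; each row shifts and turns the commanded pose from where the row before left it, along the tool's axes as they then stand; what a row does not reach is not made up. A row lasts 1/8 s, in which the tool goes at most 62.5 mm and 10.7 degrees, less where a joint would pass 70% of its speed; a pose out of reach is approached as far as the arm can. A call with a gripper value outside its range is refused whole. The fingers move at their own pace and stop on an object; the grip force is fixed at half the most. Time passes only in rows, so rows that do not move let the fingers close. It gives the time, the measured TCP pose, the force, the opening and the grip force at its end, in the units of the state.
- ctrl.read_state(): the state, without advancing time (a new reading comes with each control period).
- ctrl.get_image(name): name is "scene" or "side" or "wrist"; returns the picture (384x512x3 uint8, red, green, blue); there is no depth.
- ctrl.calibration(name): a dict with "mtx" (3x3 intrinsics, pixels), "R" (3x3) and "t" (3): a world point X has camera coordinates R X + t. Camera axes: x right, y down, z forward; pixel columns grow to the right and rows downward; lengths in mm; the calibration is good to about 2 mm. A picture is of the moment at which its call begins: read the wrist's pose just before it. calibration takes no time and is no camera call; for the wrist camera it gives the pose at the moment of the call.
- ctrl.finish_job(): hands the job in; it is judged then, once.
The state is a dict: "clock": time; "qpos": joint angles; "qd": joint speeds; "tau": joint torques, N m; "eef_pos": TCP position; "tool_rot": TCP orientation; "force": force on the tool from outside, world axes, zero at the start; "torque": the same for the moment, N m; "width": finger opening in mm; "gripper_force": force on a finger pad.
Only numpy, scipy, OpenCV 4.12 (cv2) and the standard library are available. Lean on these libraries where they do the work, as an engineer would, in place of code of your own. Each camera call takes 0.05 s, during which the arm holds its last target. There are 200 camera calls.

## Working session

There is one attempt and no reset: what is moved stays moved. The work goes in short steps, Python scripts to look and compute and a tool call to move; the robot and the scene stay as the last step left them, time stands still between calls to the robot, and variables do not carry over. Pictures are saved under pics/ and viewed, at most 13 in all, crops included, and the job is handed in when it is done.

Besides the shell and the picture viewer there is one more tool, called after "Emit:" by a JSON object that holds its "op" and its "data". carry_out: Moves the arm, as the interface text tells. Its arguments: {"type":"object","properties":{"deltas":{"type":"array"}},"required":["deltas"]}

```bash
mkdir -p pics; python3 - <<'E'
from cell import ctrl
import cv2,numpy as np
s=ctrl.read_state();print(s['eef_pos'],s['tool_rot'],ctrl.grip_depth,s['width'],s['clock'])
for n in['scene','side','wrist']:
    c=ctrl.calibration(n);im=ctrl.get_image(n);cv2.imwrite(f'pics/{n}0.png',im[:,:,::-1])
    print(n,(-c['R'].T@c['t']).round(),c['R'][2].round(2))
a=[cv2.imread(f'pics/{n}0.png') for n in['scene','side']]
E
```

```text
[ 6.49355426e+02 -2.23945842e-02  2.30379867e+02] [-3.13965881e+00  6.49351711e-05  1.57072014e+00] 18.700000000000003 85.52405211399612 0.0
scene [-562. -733.  996.] [ 0.7   0.37 -0.61]
side [453. 839. 723.] [ 0.02 -0.85 -0.53]
wrist [649.  64. 373.] [-0.   -0.26 -0.97]
```

View pics/scene0.png

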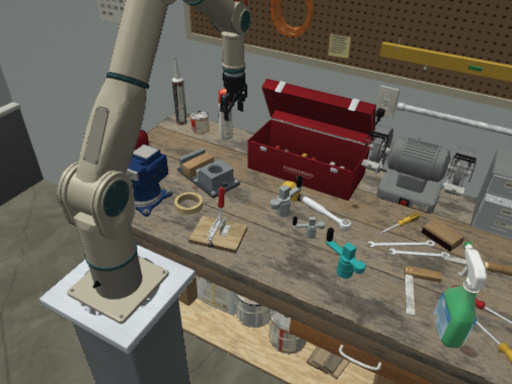

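View pics/side0.png

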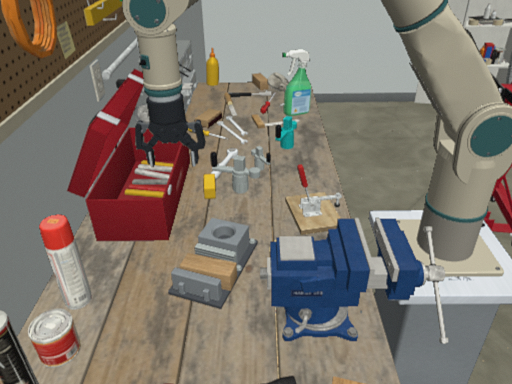

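The scene view shows the clamp at about (212,175), a large grey crank at (287,200), a smaller grey one at (312,227) and the turquoise one at (347,260). The side view shows the clamp at about (220,245) and the large grey crank at (240,170). I'll make zoomed crops of both.

```bash
cat > h.py <<'E'
from cell import ctrl
import cv2,numpy as np
def ray(n,u,v,z,c=None):
    c=c or ctrl.calibration(n);K=np.array(c['mtx']);R=np.array(c['R']);t=np.array(c['t'])
    o=-R.T@t;d=R.T@np.linalg.inv(K)@[u,v,1];return o+d*(z-o[2])/d[2]
def proj(n,X,c=None):
    c=c or ctrl.calibration(n);p=np.array(c['mtx'])@(np.array(c['R'])@X+c['t']);return p[:2]/p[2]
E
python3 - <<'E'
from h import *
a=cv2.imread('pics/scene0.png')[130:250,165:365];b=cv2.imread('pics/side0.png')[130:310,150:350]
a=cv2.resize(a,None,fx=4,fy=4,interpolation=2)[:480];b=cv2.resize(b,None,fx=3,fy=3,interpolation=2)
cv2.imwrite('pics/a.png',a);cv2.imwrite('pics/b.png',b)
for u,v in[(212,172),(285,215),(312,238),(347,275)]:print(ray('scene',u,v,0).round())
for u,v in[(224,232),(240,190),(260,165)]:print(ray('side',u,v,0).round())
E
```

```text
[597.  71.  -0.]
[ 508. -286.    0.]
[ 448. -412.    0.]
[ 354. -564.    0.]
[551. -65.   0.]
[ 516. -268.    0.]
[ 454. -420.    0.]
```

View pics/a.png

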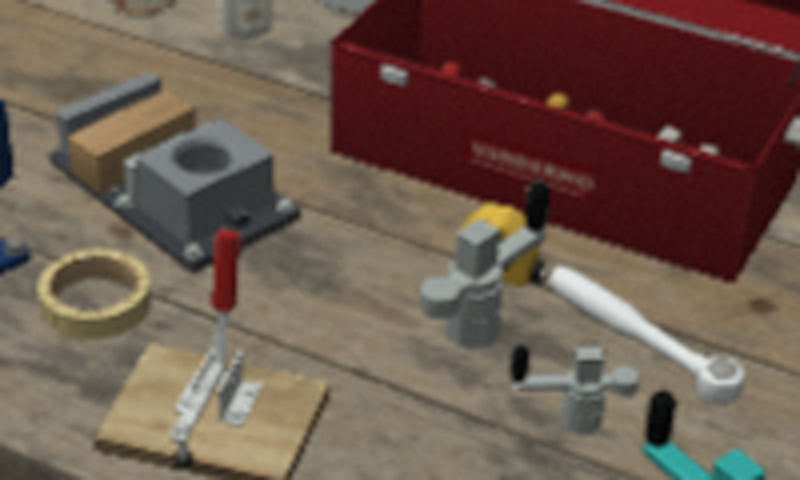

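View pics/b.png

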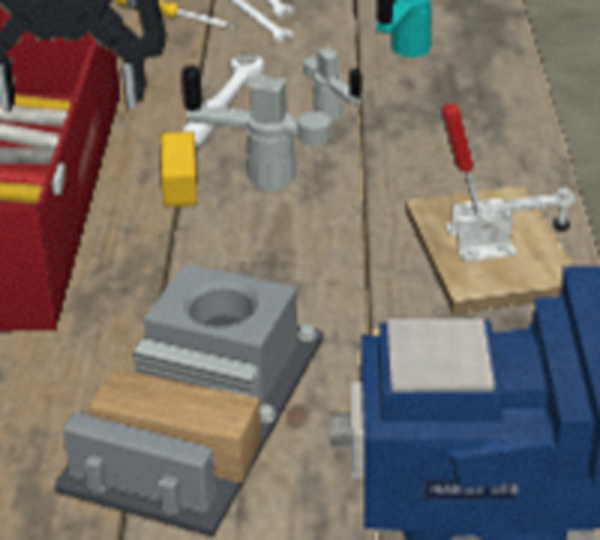

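```bash
python3 - <<'E'
from h import *
A=lambda x,y:(165+x/4,130+y/4)
B=lambda x,y:(150+x/3,130+y/3)
for nm,z,p,q in[('grip',112,(479,230),(267,85)),('handle',118,(540,186),(190,70)),('cw',77,(438,288),(314,120)),('well',70,(202,154),(222,306)),
 ('stopL',62,(157,78),None),('stopR',62,(60,115),None),('h1',70,(131,160),(148,312)),('h2',70,(222,122),(184,267)),('h3',70,(272,157),(298,288)),('h4',70,(183,202),(264,338))]:
    print(nm,ray('scene',*A(*p),z).round(1),ray('side',*B(*q),z).round(1) if q else '')
E
```

```text
grip [ 512.7 -275.4  112. ] [ 515.1 -264.8  112. ]
handle [ 587.4 -296.8  118. ] [ 591.3 -285.7  118. ]
cw [ 466.9 -262.1   77. ] [ 470.  -256.6   77. ]
well [540.3  15.9  70. ] [541.7  22.9  70. ]
stopL [637.2 130.7  62. ] 
stopR [536.7 173.3  62. ] 
h1 [499.9  66.3  70. ] [600.2  30.   70. ]
h2 [593.9  28.1  70. ] [576.9 -29.1  70. ]
h3 [568.3 -41.8  70. ] [4.813e+02 2.000e-01 7.000e+01]
h4 [469.7  -9.7  70. ] [506.5  62.5  70. ]
```

Emit:
{"op": "carry_out", "data": {"deltas": [0,0,0,-0.054,-0.027,-0.005,-1,0,0,0,-0.054,-0.027,-0.005,-1,0,0,0,-0.054,-0.027,-0.005,-1,0,0,0,-0.054,-0.027,-0.005,-1,0,0,0,-0.054,-0.027,0,-1,0,0,-10.7,0,0,0,-1,0,0,-10.7,0,0,0,-1,0,0,-10.7,0,0,0,-1,0,0,-10.7,0,0,0,-1,0,0,-10.7,0,0,0,-1,0,0,-10.7,0,0,0,-1,0,0,-10.7,0,0,0,-1]}}

```text
clock: 1.65
eef_pos: [514.7, -270.0, 251.0]
tool_rot: [3.142, -0.001, 2.884]
force: [-0.4, 0.4, -0.8]
width: 85.1
gripper_force: 0.0
```

```bash
python3 - <<'E'
from h import *
import json
s=ctrl.read_state();c=ctrl.calibration('wrist');im=ctrl.get_image('wrist')
cv2.imwrite('pics/w1.png',im[:,:,::-1]);json.dump({k:np.array(v).tolist() for k,v in c.items()},open('w1.json','w'))
print(s['eef_pos'],s['tool_rot'],s['qpos'],s['clock'])
for X in[(514,-270,112),(591,-291,118),(468,-259,77)]:print(proj('wrist',X,c))
r=ctrl;print(ray('scene',165+227/4,130+232/4,140),ray('side',150+449/3,130+105/3,140))
E
```

```text
[ 514.7390396  -269.96708041  251.03392328] [ 3.14151950e+00 -6.17912911e-04  2.88404798e+00] [ 0.63450062  0.52087421 -0.30780219  1.68488656  0.18443851  0.96501467
  1.57276659] 1.65
[257.52612368 183.60018159]
[256.82424955 257.36926695]
[256.43939283 134.36060386]
[ 375.44139035 -116.69319496  140.        ] [ 347.50123509 -174.17857456  140.        ]
```

View pics/w1.png

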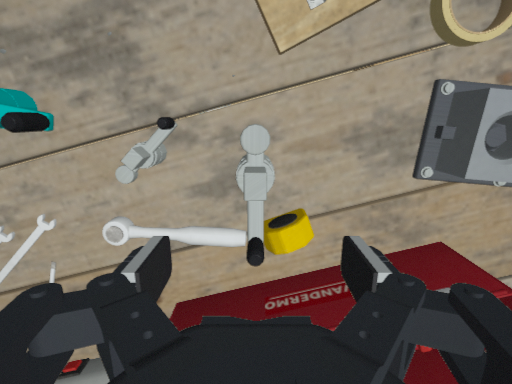

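The wrist view shows the grip's top near (256,183), the handle's top near (256,250) and the counterweight at (255,138). The tape measure and the ratchet are low and clear of the fingers' height. I'll refine the grip's position.

```bash
python3 - <<'E'
from h import *
import json
c=json.load(open('w1.json'));g=cv2.cvtColor(cv2.imread('pics/w1.png'),6)
print(g[155:215,256].tolist());print(g[183,232:282].tolist());print(g[174,232:282].tolist())
b=(g<50).astype(np.uint8);b[:228]=0;b[270:]=0;b[:,:240]=0;b[:,275:]=0
n,l,st,ce=cv2.connectedComponentsWithStats(b);print(st[1:],ce[1:])
print([proj('wrist',X,c).round() for X in[(514.7,-270,112),(500,-266,112),(529,-274,112)]])
E
```

```text
[174, 178, 179, 178, 178, 179, 179, 178, 179, 177, 176, 157, 115, 116, 116, 116, 117, 128, 168, 174, 175, 174, 173, 174, 174, 175, 176, 175, 173, 175, 174, 173, 172, 172, 172, 173, 172, 173, 175, 177, 174, 174, 173, 174, 173, 152, 179, 178, 179, 178, 178, 179, 178, 179, 179, 178, 178, 180, 179, 179]
[122, 121, 121, 120, 120, 138, 166, 176, 177, 176, 177, 147, 143, 167, 173, 173, 174, 175, 175, 173, 175, 175, 175, 173, 173, 173, 175, 173, 173, 172, 172, 172, 173, 171, 162, 171, 175, 176, 177, 176, 173, 144, 134, 140, 141, 141, 142, 143, 143, 144]
[121, 120, 118, 106, 158, 163, 172, 179, 178, 179, 179, 151, 150, 169, 171, 172, 172, 172, 173, 175, 174, 172, 172, 173, 174, 174, 174, 173, 172, 173, 172, 173, 171, 173, 164, 173, 178, 178, 177, 177, 175, 177, 162, 148, 147, 148, 150, 150, 151, 153]
[[247 237  17  28 389]] [[255.03856041 251.34447301]]
[array([258., 184.]), array([258., 170.]), array([257., 198.])]
```

Emit:
{"op": "carry_out", "data": {"deltas": [0,0,0,-0.0027,-0.0028,0.03,-1,0,0,0,0,0,0.04,-1,0,0,0,0,0,0.04,-1,0,0,0,0,0,0.035,-1,0,0,0,0,0,0.02,-1,0,0,0,0,0,0.008,-1,0,0,0,0,0,0,1,0,0,0,0,0,0,1,0,0,0,0,0,0,1,0,0,0,0,0,0,1,0,0,0,0,0,0,1,0,0,0,0,0,0,1]}}

```text
clock: 3.2
eef_pos: [517.5, -273.5, 79.1]
tool_rot: [-3.141, 0.001, 2.878]
force: [-1.0, 0.5, 7.0]
width: 23.4
gripper_force: 60.1
```

Emit:
{"op": "carry_out", "data": {"deltas": [0,0,0,0,0,-0.01,1,0,0,0,0,0,-0.03,1,0,0,0,0,0,-0.045,1,0,0,0,0,0,-0.045,1,0,0,0,0,0.02,-0.01,1,0,0,0,0.005,0.04,0,1,0,0,0,0.005,0.04,0,1,0,0,0,0.005,0.03,0,1,0,0,0,0,0.02,0,1,0,0,0,0,0,0,1,0,0,0,0,0,0,1]}}

```text
clock: 4.58
eef_pos: [541.0, -126.1, 217.8]
tool_rot: [-3.14, -0.001, 2.877]
force: [-0.8, -1.3, -5.3]
width: 23.3
gripper_force: 60.1
```

```bash
python3 - <<'E'
from h import *
import json
s=ctrl.read_state();c=ctrl.calibration('wrist');im=ctrl.get_image('wrist')
cv2.imwrite('pics/w2.png',im[:,:,::-1]);json.dump({k:np.array(v).tolist() for k,v in c.items()},open('w2.json','w'))
print(s['eef_pos'],s['tool_rot'],s['qpos'],s['force'],s['clock'])
print(proj('wrist',(541,19,70),c))
E
```

```text
[ 540.97175545 -126.06948829  217.76530846] [-3.14018346e+00 -1.00233287e-03  2.87667411e+00] [ 0.38052749  0.52256585 -0.30432284  1.79348566  0.20084312  0.85692059
  1.28797544] [-0.78732515 -1.25211772 -5.33792632] 4.575
[395.92759751 145.9333311 ]
```

View pics/w2.png

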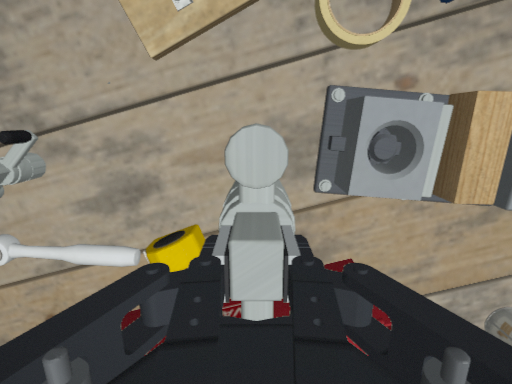

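The wrist view shows the well's mouth near (395,147), with the hexagon faintly visible in it, and the block and stop to its right. The held grip's top is at about (257,256). I'll crop the well and fit the mouth.

```bash
python3 - <<'E'
from h import *
import json
c=json.load(open('w2.json'));I=cv2.imread('pics/w2.png');g=cv2.cvtColor(I,6)
print(g[147,355:445].tolist());print(g[110:185,395].tolist())
print('grip',g[205:310,256].tolist());print(g[256,220:292].tolist())
z=cv2.resize(I[112:184,355:437],None,fx=8,fy=8,interpolation=2)[:576]
z=cv2.convertScaleAbs(z,alpha=1.8,beta=-20);cv2.imwrite('pics/w2z.png',z)
E
```

```text
[74, 134, 153, 153, 154, 153, 153, 152, 152, 153, 151, 150, 139, 106, 69, 60, 62, 62, 60, 79, 91, 94, 94, 94, 95, 95, 94, 94, 96, 94, 96, 96, 95, 94, 95, 96, 94, 93, 94, 94, 95, 94, 93, 93, 95, 87, 77, 70, 71, 70, 70, 69, 68, 72, 69, 69, 71, 69, 71, 69, 69, 97, 105, 106, 106, 105, 105, 103, 111, 143, 152, 153, 154, 153, 152, 150, 152, 152, 170, 178, 178, 176, 176, 177, 177, 180, 179, 175, 127, 74]
[152, 151, 152, 151, 150, 151, 151, 152, 152, 151, 131, 114, 113, 109, 106, 88, 68, 67, 68, 66, 67, 68, 69, 69, 71, 82, 92, 97, 97, 93, 95, 94, 94, 95, 96, 95, 95, 95, 95, 92, 89, 90, 87, 89, 90, 72, 73, 73, 74, 75, 75, 75, 77, 74, 76, 75, 74, 77, 76, 78, 79, 83, 93, 125, 139, 138, 139, 140, 141, 147, 153, 153, 153, 153, 153]
grip [180, 181, 181, 181, 181, 180, 172, 131, 116, 115, 117, 118, 116, 116, 117, 118, 118, 117, 117, 118, 117, 116, 117, 119, 120, 118, 118, 117, 118, 117, 117, 119, 117, 117, 123, 141, 157, 166, 171, 172, 174, 174, 175, 175, 175, 175, 174, 173, 174, 174, 175, 176, 174, 175, 174, 175, 175, 176, 177, 175, 173, 172, 173, 175, 175, 174, 174, 173, 173, 171, 172, 172, 172, 171, 172, 172, 173, 172, 172, 171, 172, 173, 174, 175, 176, 175, 175, 174, 174, 174, 174, 174, 174, 174, 168, 153, 167, 178, 178, 178, 178, 178, 179, 178, 178]
[193, 194, 194, 178, 122, 67, 67, 58, 41, 108, 141, 157, 171, 175, 173, 173, 174, 173, 173, 174, 175, 175, 174, 175, 175, 175, 174, 174, 174, 173, 173, 174, 174, 174, 174, 175, 176, 175, 175, 174, 175, 175, 174, 175, 174, 175, 177, 177, 175, 174, 174, 172, 172, 173, 175, 175, 175, 175, 175, 174, 174, 172, 169, 113, 40, 62, 66, 69, 149, 186, 193, 193]
```

View pics/w2z.png

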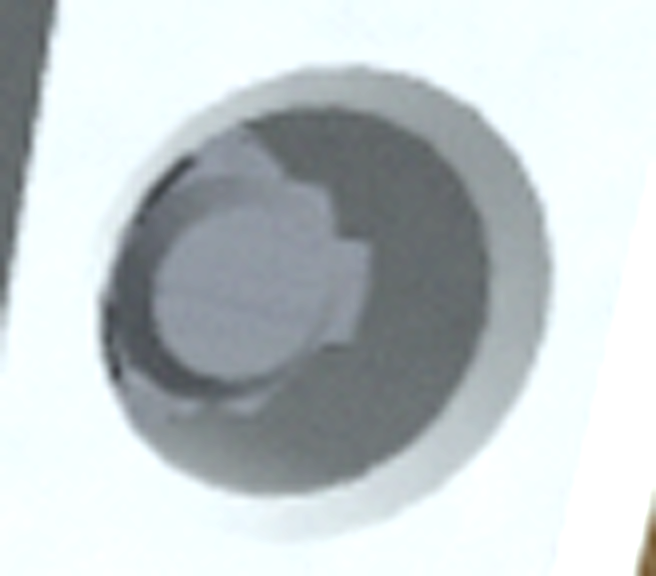

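```bash
python3 - <<'E'
from h import *
import json
c=json.load(open('w2.json'));p=np.array([540.97,-126.07]);y=2.8767
T=np.array([[np.cos(y),np.sin(y)],[np.sin(y),-np.cos(y)]]) # rows tool x,y
w=ray('wrist',395.7,150,70,c);print('well',w.round(1))
for u,v in[(256.2,241),(256.2,299.5)]:
  q=ray('wrist',u,v,250.7,c);print(q.round(1),(T@(q[:2]-p)).round(1))
print('delta tool',(T@(w[:2]-p)).round(1))
E
```

```text
well [545.   18.2  70. ]
[ 525.3 -123.4  250.7] [15.8 -1.6]
[ 552.6 -130.9  250.7] [-12.5  -1.6]
delta tool [ 33.8 140.3]
```

Emit:
{"op": "carry_out", "data": {"deltas": [0,0,0,0.0082,0.0351,0,1,0,0,0,0.008,0.036,0,1,0,0,0,0.008,0.035,0,1,0,0,0,0.008,0.035,0,1,0,0,0,0,0,0.03,1,0,0,0,0,0,0.025,1,0,0,0,0,0,0.005,1,0,0,0,0,0,0,1,0,0,0,0,0,0,1]}}

```text
clock: 5.75
eef_pos: [548.1, 19.7, 159.4]
tool_rot: [3.141, 0.002, 2.877]
force: [-0.4, -0.8, -5.3]
width: 23.3
gripper_force: 60.5
```

```bash
python3 - <<'E'
from h import *
s=ctrl.read_state();print(s['eef_pos'],s['force'],s['torque'],s['qpos'],s['clock'])
out=[]
for n in['scene','side']:
    im=ctrl.get_image(n)[:,:,::-1];u,v=proj(n,(545,18,75)).astype(int)
    out.append(cv2.resize(im[v-35:v+35,u-50:u+50],(800,560),interpolation=2)[:,100:500]);print(n,u,v)
cv2.imwrite('pics/c3.png',np.hstack(out))
E
```

```text
[548.13127294  19.68235432 159.36801015] [-0.40129331 -0.76928071 -5.25572119] [-0.02165716 -0.01271406 -0.06399027] [ 0.10083019  0.58925921 -0.28335726  1.87307006  0.24087096  0.71010922
  0.98600845] 5.75
scene 215 166
side 222 229
```

View pics/c3.png

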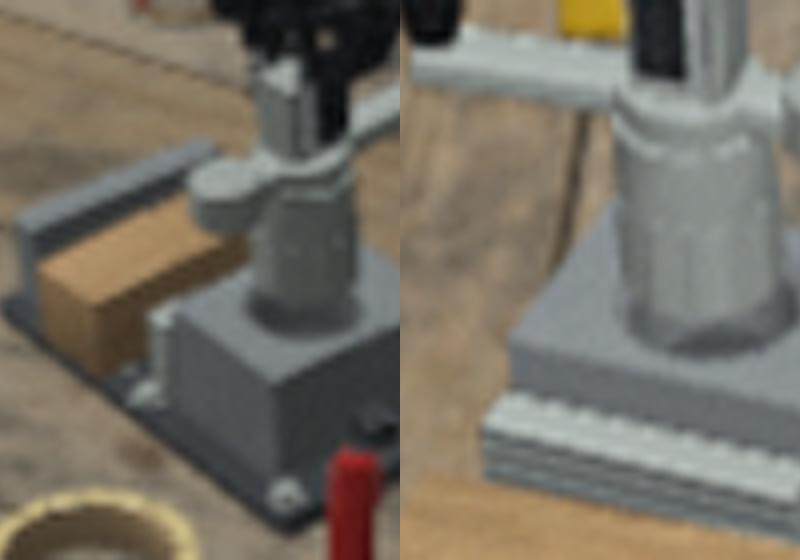

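The socket hovers just above the mouth, centred in the scene view (about 303 against 303) and about 1.5 mm too far in +x in the side view (704 against 712 in crop pixels). I'll shift it and go down.

Emit:
{"op": "carry_out", "data": {"deltas": [0,0,0,0.0014,-0.0004,0.004,1,0,0,0,0,0,0.005,1,0,0,0,0,0,0.004,1,0,0,0,0,0,0.003,1,0,0,0,0,0,0,1]}}

```text
clock: 6.48
eef_pos: [547.3, 19.7, 145.2]
tool_rot: [3.141, 0.004, 2.878]
force: [-4.0, -2.2, 18.8]
width: 23.4
gripper_force: 64.2
```

Emit:
{"op": "carry_out", "data": {"deltas": [0,0,0,0,0,-0.002,1,0,0,0,0.0013,-0.0012,0,1,0,0,0,0,0,0.003,1,0,0,0,0,0,0.002,1,0,0,0,0,0,0,1]}}

```text
clock: 7.1
eef_pos: [548.6, 19.0, 144.4]
tool_rot: [3.139, 0.01, 2.877]
force: [-2.9, -3.3, 34.2]
width: 23.2
gripper_force: 66.9
```

```bash
python3 - <<'E'
from h import *
s=ctrl.read_state();print(s['eef_pos'],s['tool_rot'],s['force'],s['torque'])
E
```

```text
[548.63254193  18.99030789 144.41800044] [3.13924396 0.01030332 2.87722346] [-2.93208944 -3.31410555 34.19854748] [0.02167086 0.83524053 0.02496333]
```

Emit:
{"op": "carry_out", "data": {"deltas": [0,0,0,0,0,-0.004,1,0,0,0,0.001,-0.002,0,1,0,0,0,0,0,0.003,1,0,0,0,0,0,0,1]}}

```text
clock: 7.6
eef_pos: [547.8, 18.3, 144.2]
tool_rot: [3.137, 0.01, 2.877]
force: [2.9, -0.9, 26.4]
width: 23.1
gripper_force: 65.9
```

```bash
python3 - <<'E'
from h import *
s=ctrl.read_state();print(s['eef_pos'],s['tool_rot'],s['force'],s['torque'])
E
```

```text
[547.78115564  18.33857578 144.18119924] [3.13725547 0.01047612 2.8774111 ] [ 2.89193592 -0.86806237 26.4462332 ] [ 0.31803444 -0.30705273 -0.05952585]
```

Emit:
{"op": "carry_out", "data": {"deltas": [0,0,0,-0.0004,-0.0015,-0.001,1,0,0,0,0,0,0.002,1,0,0,0,0,0,0,1]}}

```text
clock: 7.98
eef_pos: [548.6, 17.7, 143.7]
tool_rot: [3.136, 0.012, 2.878]
force: [2.5, 0.9, 28.8]
width: 23.3
gripper_force: 66.5
```

```bash
python3 - <<'E'
from h import *
s=ctrl.read_state();print(s['eef_pos'],s['tool_rot'],s['force'],s['torque'])
E
```

```text
[548.56803625  17.68566502 143.72769642] [3.13561445 0.0119742  2.87760712] [ 2.46647728  0.92455994 28.79101027] [ 0.80008854 -0.35911882 -0.08369894]
```

Emit:
{"op": "carry_out", "data": {"deltas": [0,0,0,0,0,-0.006,1,0,0,0,-0.0001,0.0025,0,1,0,0,0,0,0,0,1]}}

```text
clock: 8.35
eef_pos: [545.4, 17.8, 145.0]
tool_rot: [3.141, 0.004, 2.878]
force: [6.2, -2.3, -1.6]
width: 23.5
gripper_force: 62.2
```

```bash
python3 - <<'E'
from h import *
s=ctrl.read_state();print(s['eef_pos'],s['tool_rot'],s['force'],s['torque'])
E
```

```text
[545.37216877  17.75509276 145.02889252] [3.14080367 0.00355537 2.87811746] [ 6.24819759 -2.29963219 -1.6133105 ] [-0.43387568 -1.67005863  0.03800067]
```

Emit:
{"op": "carry_out", "data": {"deltas": [0,0,0,0,0,0.003,1,0,0,0,0,0,0.002,1,0,0,0,0,0,0,1]}}

```text
clock: 8.72
eef_pos: [547.6, 17.6, 143.9]
tool_rot: [3.14, 0.009, 2.877]
force: [3.2, -1.6, 27.1]
width: 23.4
gripper_force: 66.8
```

```bash
python3 - <<'E'
from h import *
s=ctrl.read_state();print(s['eef_pos'],s['tool_rot'],s['force'],s['torque'])
E
```

```text
[547.60685285  17.58446496 143.89780588] [3.1401567  0.00895787 2.8774749 ] [ 3.17569632 -1.59635771 27.11054681] [-0.48674428 -0.12867795  0.0604122 ]
```

Emit:
{"op": "carry_out", "data": {"deltas": [0,0,0,0,0,-0.003,1,0,0,0,-0.002,0,0,1,0,0,0,0,0,0.003,1,0,0,0,0,0,0,1]}}

```text
clock: 9.22
eef_pos: [549.2, 17.2, 143.3]
tool_rot: [3.14, 0.008, 2.878]
force: [4.2, -2.6, 21.8]
width: 23.5
gripper_force: 66.5
```

```bash
cat > st.py <<'E'
from h import *
s=ctrl.read_state();F=np.array(s['force'])+[.4,.8,5.3];t=s['torque'];rz=-.26
print(np.round(s['eef_pos'],1),np.round(s['tool_rot'],3),F.round(1),np.round(t,2),'contact',round(1e3*(rz*F[0]-t[1])/F[2]),round(1e3*(t[0]+rz*F[1])/F[2]),s['clock'],'q7',round(s['qpos'][6],2))
E
python3 st.py
```

```text
[549.2  17.2 143.3] [3.14  0.008 2.878] [ 4.6 -1.8 27.1] [-0.42 -0.38  0.06] contact -30 1 9.225 q7 0.98
```

Emit:
{"op": "carry_out", "data": {"deltas": [0,0,0,-0.0015,0,0,1,0,0,0,0,0,0.001,1,0,0,0,0,0,0,1]}}

```text
clock: 9.6
eef_pos: [550.2, 17.0, 142.9]
tool_rot: [3.14, 0.007, 2.878]
force: [1.4, -2.1, 28.4]
width: 23.0
gripper_force: 67.5
```

```bash
python3 st.py
```

```text
[550.2  17.  142.9] [3.14  0.007 2.878] [ 1.8 -1.3 33.7] [-0.31  0.32 -0.  ] contact -23 1 9.6 q7 0.98
```

Emit:
{"op": "carry_out", "data": {"deltas": [0,0,0,-0.0015,0,0,1,0,0,0,0,0,0.0,1,0,0,0,0,0,0,1]}}

```text
clock: 9.98
eef_pos: [551.0, 16.8, 142.6]
tool_rot: [3.141, 0.006, 2.878]
force: [-0.1, -1.8, 27.3]
width: 23.2
gripper_force: 67.5
```

```bash
python3 st.py
```

```text
[551.   16.8 142.6] [3.141 0.006 2.878] [ 0.3 -1.  32.6] [-0.21  0.56  0.05] contact -19 1 9.975 q7 0.98
```

```bash
python3 - <<'E'
from h import *
out=[]
for n in['scene','side']:
    im=ctrl.get_image(n)[:,:,::-1];cv2.imwrite(f'pics/{n}4.png',im);u,v=proj(n,(545,18,85)).astype(int)
    out.append(cv2.resize(im[v-30:v+30,u-20:u+20],(400,600),interpolation=2))
im=ctrl.get_image('wrist')[:,:,::-1];cv2.imwrite('pics/w4.png',im)
cv2.imwrite('pics/c4.png',np.hstack(out))
E
```

```text
(no output)
```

View pics/c4.png

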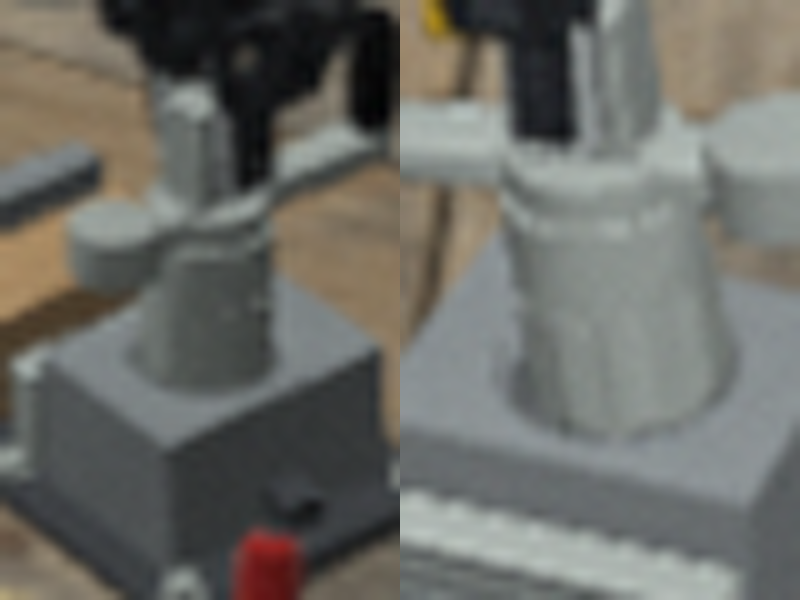

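The crank has pitched about 3° in the grip, with its underside toward -x, and the -x rim is catching. I'll raise it slightly and tilt the tool back about its y while shifting -x, which puts the crank upright.

Emit:
{"op": "carry_out", "data": {"deltas": [0,0,0,0,0,-0.008,1,0,-1.5,0,0.0015,0,0,1,0,-1.5,0,0.0015,0,0,1,0,0,0,0,0,0,1]}}

```text
clock: 10.62
eef_pos: [544.3, 17.4, 147.4]
tool_rot: [-3.14, 0.051, 2.879]
force: [0.6, -1.5, 7.7]
width: 23.0
gripper_force: 64.5
```

```bash
python3 st.py; python3 - <<'E'
from h import *
for n in['scene','side']: cv2.imwrite(f'pics/{n}5.png',ctrl.get_image(n)[:,:,::-1])
def lines(f,box):
    g=cv2.cvtColor(cv2.imread(f),6)[box[1]:box[3],box[0]:box[2]]
    for r in range(0,g.shape[0],3): print(r+box[1],g[r].tolist())
u,v=proj('side',(546,18,90)).astype(int);print(u,v)
lines('pics/side5.png',(u-18,v-18,u+20,v+18))
E
```

```text
[544.3  17.4 147.4] [-3.14   0.051  2.879] [ 1.  -0.7 13. ] [-0.23  0.05  0.01] contact -23 -4 10.625 q7 0.95
221 224
206 [184, 182, 183, 182, 180, 178, 178, 180, 176, 177, 180, 182, 156, 85, 39, 38, 31, 23, 28, 81, 137, 130, 105, 123, 130, 110, 123, 159, 175, 166, 153, 144, 147, 158, 167, 168, 168, 167]
209 [130, 133, 136, 134, 134, 137, 136, 137, 141, 145, 145, 136, 157, 163, 161, 157, 162, 166, 165, 144, 140, 138, 129, 125, 138, 151, 174, 182, 183, 183, 181, 151, 147, 164, 170, 172, 170, 170]
212 [126, 126, 115, 87, 86, 130, 146, 142, 126, 126, 125, 142, 111, 106, 123, 134, 146, 153, 155, 159, 164, 162, 158, 158, 154, 143, 137, 135, 137, 138, 140, 145, 113, 99, 110, 121, 133, 139]
215 [125, 126, 96, 70, 114, 135, 139, 133, 130, 131, 129, 104, 115, 138, 152, 142, 144, 140, 139, 140, 142, 144, 147, 143, 147, 161, 147, 154, 141, 130, 118, 114, 99, 98, 108, 118, 125, 128]
218 [119, 113, 85, 88, 126, 151, 146, 136, 141, 144, 145, 120, 96, 105, 114, 120, 128, 135, 139, 140, 142, 145, 143, 143, 141, 140, 140, 139, 135, 126, 118, 116, 117, 111, 109, 111, 113, 114]
221 [116, 91, 67, 112, 1
[... 630 characters left out ...]
107, 109, 119, 132, 136, 136, 131, 132, 139, 143, 146, 142, 138, 135, 136, 137, 136, 117, 110, 136, 145, 145, 143, 142]
233 [145, 144, 142, 146, 144, 145, 144, 144, 130, 120, 98, 91, 97, 105, 109, 110, 115, 129, 136, 136, 131, 132, 140, 142, 145, 145, 139, 136, 138, 138, 125, 111, 127, 139, 142, 138, 141, 141]
236 [147, 144, 143, 143, 144, 147, 144, 146, 146, 144, 129, 114, 102, 102, 108, 108, 99, 100, 110, 118, 126, 126, 127, 127, 117, 111, 107, 107, 116, 127, 141, 145, 143, 143, 142, 144, 142, 145]
239 [105, 107, 106, 105, 110, 115, 119, 122, 130, 133, 139, 143, 144, 148, 146, 138, 138, 134, 130, 125, 131, 134, 132, 138, 145, 145, 144, 144, 142, 142, 143, 144, 144, 143, 146, 146, 144, 128]
```

Emit:
{"op": "carry_out", "data": {"deltas": [0,0,0,0,0,-0.003,1,0,0,0,-0.002,0.0003,0,1,0,0,0,0,0,0.003,1,0,0,0,0,0,0.002,1,0,0,0,0,0,0,1]}}

```text
clock: 11.35
eef_pos: [547.1, 17.5, 144.9]
tool_rot: [-3.141, 0.051, 2.878]
force: [0.5, -0.1, -5.5]
width: 23.3
gripper_force: 62.8
```

```bash
python3 st.py
```

```text
[547.1  17.5 144.9] [-3.141  0.051  2.878] [ 0.9  0.7 -0.2] [ 0.07  0.08 -0.02] contact 1276 473 11.35 q7 0.95
```

Emit:
{"op": "carry_out", "data": {"deltas": [0,0,0,0,0,0.003,1,0,0,0,0,0,0.003,1,0,0,0,0,0,0,1]}}

```text
clock: 11.72
eef_pos: [550.0, 17.1, 140.3]
tool_rot: [3.14, 0.057, 2.878]
force: [4.5, -2.0, -3.7]
width: 23.4
gripper_force: 63.2
```

```bash
python3 st.py
```

```text
[550.   17.1 140.3] [3.14  0.057 2.878] [ 4.9 -1.2  1.6] [-0.38 -1.08 -0.05] contact -121 -47 11.725 q7 0.94
```

Emit:
{"op": "carry_out", "data": {"deltas": [0,0,0,-0.001,0,0,1,0,0,0,0,0,0.003,1,0,0,0,0,0,0.003,1,0,0,0,0,0,0,1]}}

```text
clock: 12.22
eef_pos: [549.9, 17.1, 133.1]
tool_rot: [3.141, 0.054, 2.878]
force: [5.4, -0.7, -3.5]
width: 22.9
gripper_force: 63.3
```

```bash
python3 st.py
```

```text
[549.9  17.1 133.1] [3.141 0.054 2.878] [5.8 0.1 1.8] [-0.25 -1.3  -0.02] contact -124 -154 12.225 q7 0.94
```

Emit:
{"op": "carry_out", "data": {"deltas": [0,0,0,-0.001,0,0,1,0,0,0,0,0,0.003,1,0,0,0,0,0,0.003,1,0,0,0,0,0,0.003,1,0,0,0,0,0,0,1]}}

```text
clock: 12.85
eef_pos: [550.0, 16.8, 124.0]
tool_rot: [-3.141, 0.051, 2.878]
force: [4.4, -0.5, -8.2]
width: 23.5
gripper_force: 62.8
```

```bash
python3 st.py
```

```text
[550.   16.8 124. ] [-3.141  0.051  2.878] [ 4.8  0.3 -2.9] [-0.08 -1.08 -0.02] contact 60 55 12.85 q7 0.93
```

Emit:
{"op": "carry_out", "data": {"deltas": [0,0,0,0,0,0.003,1,0,0,0,0,0,0.002,1,0,0,0,0,0,0,1]}}

```text
clock: 13.22
eef_pos: [550.7, 16.8, 121.8]
tool_rot: [-3.141, 0.054, 2.878]
force: [-3.1, -0.2, 16.0]
width: 23.0
gripper_force: 66.4
```

```bash
python3 st.py
```

```text
[550.7  16.8 121.8] [-3.141  0.054  2.878] [-2.7  0.6 21.3] [-0.17  0.42  0.02] contact 13 -15 13.225 q7 0.93
```

Emit:
{"op": "carry_out", "data": {"deltas": [0,0,0,0,0,-0.003,1,0,0,0,0,0,0,-1,0,0,0,0,0,0,-1,0,0,0,0,0,0,-1,0,1.5,0,0.0015,0,0,-1,0,1.5,0,0.0015,0,0,-1,0,0,0,0,0,-0.025,-1,0,0,0,0,0,-0.025,-1,0,0,0,0,0,0,-1]}}

```text
clock: 14.35
eef_pos: [549.1, 17.5, 174.0]
tool_rot: [3.14, 0.003, 2.878]
force: [-0.5, -0.1, -0.6]
width: 85.4
gripper_force: 0.0
```

```bash
python3 st.py; python3 - <<'E'
from h import *
c=ctrl.calibration('wrist');im=ctrl.get_image('wrist')[:,:,::-1];cv2.imwrite('pics/w6.png',im)
z=im;import json;json.dump({k:np.array(v).tolist() for k,v in c.items()},open('w6.json','w'))
for n in['scene','side']: cv2.imwrite(f'pics/{n}6.png',ctrl.get_image(n)[:,:,::-1])
out=[cv2.resize(im,(400,300))]
for n in['scene','side']:
    j=cv2.imread(f'pics/{n}6.png');u,v=proj(n,(545,18,110)).astype(int);out.append(cv2.resize(j[v-30:v+30,u-40:u+40],(400,300),interpolation=2))
cv2.imwrite('pics/c6.png',np.vstack([np.hstack(out[1:]),np.hstack([out[0],cv2.resize(im[60:260,130:390],(400,300))])]))
E
```

```text
[549.1  17.5 174. ] [3.140e+00 3.000e-03 2.878e+00] [-0.1  0.7  4.7] [-0.04  0.01  0.05] contact 3 -45 14.35 q7 1.0
```

View pics/c6.png

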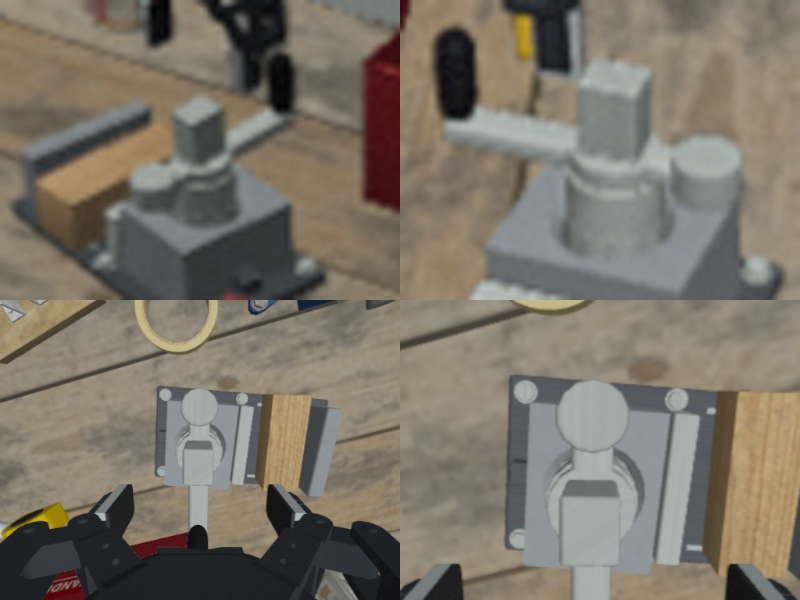

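The crank stands upright in the well on the hexagon, with its grip's top near (254,213) in the wrist picture, and nothing else has moved. I'll measure the grip and regrip it with the tool vertical.

```bash
python3 - <<'E'
from h import *
import json
c=json.load(open('w6.json'));g=cv2.cvtColor(cv2.imread('pics/w6.png'),6)
print(g[185:245,254].tolist());print(g[213,225:285].tolist())
s=ctrl.read_state();p=np.array(s['eef_pos'][:2]);y=s['tool_rot'][2]
T=np.array([[np.cos(y),np.sin(y)],[np.sin(y),-np.cos(y)]])
for v in(192,195,236,238): 
  q=ray('wrist',254,v,156,c);print(v,q.round(1),(T@(q[:2]-p)).round(1))
E
```

```text
[109, 109, 109, 111, 109, 114, 140, 162, 166, 169, 169, 168, 168, 167, 168, 168, 168, 168, 168, 169, 168, 170, 170, 169, 166, 167, 169, 169, 168, 167, 167, 166, 166, 166, 166, 165, 168, 166, 166, 167, 167, 169, 171, 171, 170, 169, 168, 169, 169, 168, 168, 160, 151, 172, 173, 173, 172, 173, 172, 173]
[148, 148, 148, 149, 150, 152, 160, 168, 137, 121, 142, 164, 170, 169, 168, 168, 168, 169, 169, 170, 170, 169, 168, 167, 165, 168, 169, 168, 169, 168, 168, 167, 167, 166, 166, 166, 166, 166, 166, 166, 166, 167, 167, 166, 166, 165, 169, 154, 162, 169, 170, 170, 168, 162, 153, 149, 151, 151, 152, 150]
192 [525.6  20.9 156. ] [21.7 -2.1]
195 [527.4  20.4 156. ] [19.9 -2.1]
236 [552.5  13.6 156. ] [-6.2 -2.1]
238 [553.8  13.2 156. ] [-7.5 -2.1]
```

```bash
python3 - <<'E'
from h import *
for n,(x,y),(hx,hy) in[('scene',(198,107),(280,62)),('side',(221,71),(55,36))]:
    u,v=proj(n,(545,18,110)).astype(int);print(n,ray(n,u-40+x/5,v-30+y/5,156).round(1),ray(n,u-40+hx/5,v-30+hy/5,162).round(1))
E
```

```text
scene [535.4  12.8 156. ] [608.4 -10.7 162. ]
side [534.8  17.6 156. ] [613.7  -3.5 162. ]
```

Emit:
{"op": "carry_out", "data": {"deltas": [0,0,0,0.0055,-0.0005,0.02,-1,0,0,0,0,0,0.02,-1,0,0,0,0,0,0.011,-1,0,0,0,0,0,0,1,0,0,0,0,0,0,1,0,0,0,0,0,0,1,0,0,0,0,0,0,1,0,0,0,0,0,0,1,0,0,0,-0.0025,0,0,1,0,0,0,0,0,0.002,1,0,0,0,0,0,0,1]}}

```text
clock: 15.88
eef_pos: [543.7, 18.3, 119.6]
tool_rot: [-3.142, -0.002, 2.878]
force: [-2.9, 1.2, 5.3]
width: 22.7
gripper_force: 62.0
```

```bash
python3 st.py
```

```text
[543.7  18.3 119.6] [-3.142e+00 -2.000e-03  2.878e+00] [-2.5  2.  10.6] [ 0.55  0.98 -0.18] contact -32 2 15.875 q7 0.96
```

Emit:
{"op": "carry_out", "data": {"deltas": [0,0,6,0,0,0.001,1,0,0,6,0,0,0.0005,1,0,0,6,0,0,0,1,0,0,6,0,0,0,1,0,0,6,0,0,0,1]}}

```text
clock: 16.5
eef_pos: [543.9, 19.2, 116.9]
tool_rot: [-3.141, -0.002, 2.353]
force: [-0.5, 2.8, -6.4]
width: 23.3
gripper_force: 60.0
```

```bash
python3 st.py
```

```text
[543.9  19.2 116.9] [-3.141e+00 -2.000e-03  2.353e+00] [-0.1  3.6 -1.1] [1.   0.04 0.27] contact 5 -47 16.5 q7 0.58
```

Emit:
{"op": "carry_out", "data": {"deltas": [0,0,0,0,0,0.004,1,0,0,0,0,0,0.004,1,0,0,0,0,0,0,1]}}

```text
clock: 16.88
eef_pos: [544.2, 19.0, 109.8]
tool_rot: [3.141, -0.001, 2.357]
force: [-1.6, 4.3, 2.2]
width: 23.3
gripper_force: 61.3
```

```bash
python3 st.py
```

```text
[544.2  19.  109.8] [ 3.141e+00 -1.000e-03  2.357e+00] [-1.2  5.1  7.5] [1.38 0.58 0.23] contact -35 6 16.875 q7 0.58
```

Emit:
{"op": "carry_out", "data": {"deltas": [0,0,0,0.0006,0.0004,0.004,1,0,0,0,0,0,0.004,1,0,0,0,0,0,0.003,1,0,0,0,0,0,0,1]}}

```text
clock: 17.38
eef_pos: [544.6, 18.7, 99.9]
tool_rot: [3.141, 0.0, 2.356]
force: [-2.9, 3.4, 10.7]
width: 23.4
gripper_force: 62.8
```

```bash
python3 st.py
```

```text
[544.6  18.7  99.9] [3.141 0.    2.356] [-2.5  4.2 16. ] [1.03 1.19 0.21] contact -33 -3 17.375 q7 0.58
```

Emit:
{"op": "carry_out", "data": {"deltas": [0,0,0,0.0004,0,0.003,1,0,0,0,0,0,0.002,1,0,0,0,0,0,0,1]}}

```text
clock: 17.75
eef_pos: [546.9, 17.1, 98.7]
tool_rot: [3.138, 0.006, 2.355]
force: [-6.9, -0.3, 39.3]
width: 23.3
gripper_force: 67.2
```

```bash
python3 st.py
```

```text
[546.9  17.1  98.7] [3.138 0.006 2.355] [-6.5  0.5 44.6] [-0.02  1.9   0.12] contact -5 -4 17.75 q7 0.58
```

Emit:
{"op": "carry_out", "data": {"deltas": [0,0,0,0,0,-0.005,1,0,0,8,0,0,0,1,0,0,8,0,0,0,1,0,0,8,0,0,0,1,0,0,8,0,0,0,1,0,0,8,0,0,0,1,0,0,8,0,0,0,1,0,0,8,0,0,0,1]}}

```text
clock: 18.75
eef_pos: [545.6, 16.9, 99.5]
tool_rot: [3.139, 0.001, 1.373]
force: [-0.4, 0.1, 5.1]
width: 23.3
gripper_force: 62.8
```

```bash
python3 st.py
```

```text
[545.6  16.9  99.5] [3.139e+00 1.000e-03 1.373e+00] [-0.   0.9 10.4] [-0.26  0.08  0.27] contact -7 -47 18.75 q7 -0.1
```

Emit:
{"op": "carry_out", "data": {"deltas": [0,0,10,0,0,0,1,0,0,10,0,0,0,1,0,0,10,0,0,0,1,0,0,10,0,0,0,1,0,0,10,0,0,0,1,0,0,10,0,0,0,1,0,0,10,0,0,0,1,0,0,10,0,0,0,1,0,0,10,0,0,0,1,0,0,10,0,0,0,1,0,0,10,0,0,0,1]}}

```text
clock: 20.12
eef_pos: [544.6, 18.3, 99.5]
tool_rot: [3.142, -0.0, -0.547]
force: [-1.4, 1.8, 6.0]
width: 23.3
gripper_force: 62.9
```

```bash
python3 st.py
```

```text
[544.6  18.3  99.5] [ 3.142 -0.    -0.547] [-1.   2.6 11.3] [0.37 0.38 0.29] contact -12 -27 20.125 q7 -1.46
```

Emit:
{"op": "carry_out", "data": {"deltas": [0,0,10,0,0,0,1,0,0,10,0,0,0,1,0,0,10,0,0,0,1,0,0,10,0,0,0,1,0,0,10,0,0,0,1,0,0,10,0,0,0,1,0,0,10,0,0,0,1,0,0,10,0,0,0,1]}}

```text
clock: 21.12
eef_pos: [545.7, 19.1, 99.5]
tool_rot: [-3.14, 0.001, -1.942]
force: [1.9, 2.8, 3.6]
width: 23.0
gripper_force: 62.6
```

```bash
python3 st.py; python3 -c "
from h import *
print(np.round(ctrl.read_state()['qpos'],2))"
```

```text
[545.7  19.1  99.5] [-3.140e+00  1.000e-03 -1.942e+00] [2.3 3.6 8.9] [ 0.68 -0.41  0.3 ] contact -23 -30 21.125 q7 -2.61
[-0.67  0.93  1.02  1.94 -1.04  0.92 -2.61]
```

Emit:
{"op": "carry_out", "data": {"deltas": [0,0,0,0,0,0,-1,0,0,0,0,0,0,-1,0,0,0,0,0,0,-1,0,0,0,0,0,-0.02,-1,0,0,0,0,0,-0.03,-1,0,0,-10,0,0,0,-1,0,0,-10,0,0,0,-1,0,0,-10,0,0,0,-1,0,0,-10,0,0,0,-1,0,0,-10,0,0,0,-1,0,0,-10,0,0,0,-1]}}

```text
clock: 22.5
eef_pos: [544.0, 18.4, 149.0]
tool_rot: [3.142, -0.0, -0.885]
force: [0.2, 0.4, 0.2]
width: 85.6
gripper_force: 0.0
```

Emit:
{"op": "carry_out", "data": {"deltas": [0,0,-10,0,0,0,-1,0,0,-10,0,0,0,-1,0,0,-10,0,0,0,-1,0,0,-10,0,0,0,-1,0,0,-10,0,0,0,-1,0,0,-10,0,0,0,-1,0,0,-10,0,0,0,-1,0,0,-10,0,0,0,-1,0,0,-10,0,0,0,-1,0,0,-10,0,0,0,-1,0,0,-10,0,0,0,-1,0,0,-10,0,0,0,-1]}}

```text
clock: 24.0
eef_pos: [544.1, 18.2, 149.0]
tool_rot: [3.141, 0.0, 1.209]
force: [-0.0, -0.1, 0.2]
width: 85.4
gripper_force: 0.0
```

```bash
python3 st.py; python3 -c "
from h import *
print(np.round(ctrl.read_state()['qpos'],2))"
```

```text
[544.1  18.2 149. ] [3.141 0.    1.209] [0.4 0.7 5.5] [-0.02 -0.03 -0.02] contact -13 -36 24.0 q7 -0.24
[-0.24  0.6   0.23  1.9  -0.21  0.66 -0.24]
```

Emit:
{"op": "carry_out", "data": {"deltas": [0,0,0,0,0,0.02,-1,0,0,0,0,0,0.029,-1,0,0,0,0,0,0,1,0,0,0,0,0,0,1,0,0,0,0,0,0,1,0,0,0,0,0,0,1,0,0,0,0,0,0,1,0,0,8,0,0,0,1,0,0,8,0,0,0,1,0,0,8,0,0,0,1,0,0,0,0,0,0,1]}}

```text
clock: 25.38
eef_pos: [545.5, 18.7, 100.8]
tool_rot: [3.139, -0.002, 0.784]
force: [2.4, 0.3, 5.0]
width: 23.0
gripper_force: 62.0
```

```bash
python3 st.py
```

```text
[545.5  18.7 100.8] [ 3.139e+00 -2.000e-03  7.840e-01] [ 2.8  1.1 10.3] [-0.08 -0.27 -0.08] contact -44 -35 25.375 q7 -0.51
```

Emit:
{"op": "carry_out", "data": {"deltas": [0,0,8,0,0,0,1,0,0,8,0,0,0,1,0,0,8,0,0,0,1,0,0,8,0,0,0,1,0,0,8,0,0,0,1]}}

```text
clock: 26.0
eef_pos: [545.9, 18.6, 100.8]
tool_rot: [3.141, -0.003, 0.084]
force: [1.9, 0.2, 2.5]
width: 23.2
gripper_force: 61.8
```

```bash
python3 st.py
```

```text
[545.9  18.6 100.8] [ 3.141e+00 -3.000e-03  8.400e-02] [2.3 1.  7.8] [-0.2  -0.49  0.32] contact -15 -60 26.0 q7 -1.0
```

Emit:
{"op": "carry_out", "data": {"deltas": [0,0,8,0,0,0,1,0,0,8,0,0,0,1,0,0,8,0,0,0,1,0,0,8,0,0,0,1,0,0,8,0,0,0,1]}}

```text
clock: 26.62
eef_pos: [546.0, 18.1, 100.8]
tool_rot: [3.141, -0.004, -0.607]
force: [-1.3, -1.2, 11.1]
width: 23.6
gripper_force: 99.0
```

```bash
python3 st.py
```

```text
[546.   18.1 100.8] [ 3.141 -0.004 -0.607] [-0.9 -0.4 16.4] [-0.35  0.5   2.38] contact -15 -16 26.625 q7 -1.52
```

Emit:
{"op": "carry_out", "data": {"deltas": [0,0,-1.5,0,0,0,1,0,0,0,0,0,0,-1,0,0,0,0,0,0,-1,0,0,0,0,0,0,-1,0,0,0,0,0,0,-1,0,0,0,0,0,-0.025,-1,0,0,0,0,0,-0.04,-1,0,0,0,0,0,-0.06,-1,0,0,0,0,0,0,-1,0,0,0,0,0,0,-1]}}

```text
clock: 27.88
eef_pos: [543.6, 19.3, 224.5]
tool_rot: [-3.141, 0.001, -0.586]
force: [-1.2, 0.8, 0.2]
width: 85.5
gripper_force: 0.0
```

```bash
python3 st.py; python3 - <<'E'
from h import *
out=[]
cv2.imwrite('pics/w9.png',ctrl.get_image('wrist')[:,:,::-1])
I=cv2.imread('pics/w9.png');J=ctrl.get_image('side')[:,:,::-1];cv2.imwrite('pics/side9.png',J)
u,v=proj('side',(560,50,60)).astype(int)
z=cv2.resize(J[v-50:v+50,u-67:u+67],(402,300),interpolation=2);cv2.imwrite('pics/c9.png',np.hstack([z,cv2.resize(I,(398,300))]))
E
```

```text
[543.6  19.3 224.5] [-3.141e+00  1.000e-03 -5.860e-01] [-0.8  1.6  5.5] [0.01 0.05 0.05] contact 30 -72 27.875 q7 -1.65
```

View pics/c9.png

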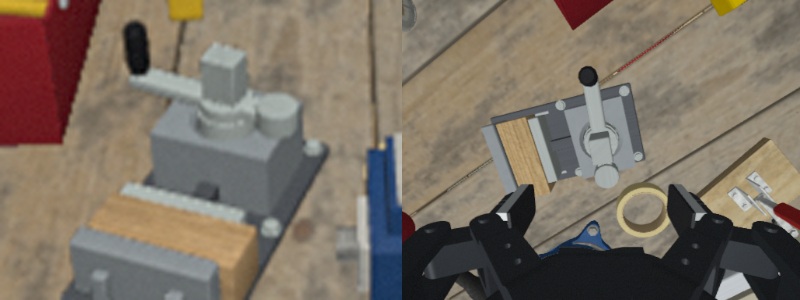

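The crank stands low and upright in the well (about (230,110) in the side crop). The jaw presses the block flat against the stop, and the gripper is clear, so I'm handing the job in.

```bash
python3 -c "
from cell import ctrl
print(ctrl.finish_job())"
```

```text
the job is handed in; nothing more can be done
None
```

I stood the crank fully home on the hexagon and wound it clockwise until the jaw clamped the block against the stop, then let go and handed the job in at about 28 s; the hand-in returned no verdict.

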